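Third hand: hold a terminal block in the corner of the jig while it is screwed down

ROBOT

A 6-joint arm with a two-finger parallel gripper is mounted at the origin on the work surface. World frame = base frame: x ahead of the robot, y to its left, z up, the work surface at z = 0. Lengths are in m, angles in degrees, forces in N, time in s.
With the tool pointing down it reaches from about 0.35 to 0.875 m from the base axis. Payload 4.2 kg.
Tool frame: the origin (TCP) lies at the very end of the fingers, on their centre line; the grasp point (between the pads) lies 19 mm behind it; z points along the fingers, y is the line along which they close (so a half turn about z gives the same grasp; the last joint's range is limited). The gripper opens to 87 mm and grips with 3 to 60 N. Pads are 19 mm wide; open, the fingers measure 117 mm over their backs; the gripper's body (75 mm by 190 mm) begins 51 mm behind the grasp point.
Start: joints at [91.88, 22.042, 0.453, 0, -68.411, -14.817], TCP at [0.14, 0.609, 0.223] pointing down, gripper open.
Joint ranges: [-179.83, 179.83], [-69.29, 118.12], [-61.27, 80.66], [-181.25, 117.63], [-171.15, -9.14], [-177.46, 177.46]. Speed limits (degrees/s): [159.86, 159.86, 180, 180, 180, 180].

INTERFACE

Orientations are given as a 3x3 rotation matrix whose columns are the frame's x, y, z axes.
In Python, from station import r gives the robot as it stands.
- The arm moves only by the tool jog_arm, never from a script. Its argument "plan" is text: rows parted by semicolons, each of 7 numbers parted by spaces: the shift along the tool's x, y, z normalised to -1 to 1, where 1 is 0.025 m, then the turn, a rotation vector about the tool's x, y, z normalised to -1 to 1, where 1 is 8 degrees, then the closure, from -1 (fully open) to 1 (shut). A call has exactly 10 rows; each row shifts and turns the commanded pose from where the row before left it, along the tool's axes as they then stand; what a row does not reach is not made up. A row lasts 1/10 s, in which the tool goes at most 50 mm and 8.59 degrees, less where a joint would pass 70% of its speed; a pose out of reach is approached as far as the arm can. A call with a number of a shift or a turn outside -1 to 1 is refused whole. A call with a gripper value outside its range is refused whole. The fingers move at their own pace and stop on an object; the grip force is fixed at half the most. Time passes only in rows, so rows that do not move let the fingers close, or fill a call up. It gives the time, the measured TCP pose, the force, the opening and the grip force at its end, in the units of the state.
- r.sense(): the state, without advancing time (a new reading comes with each control period).
- r.capture(name): name is "scene" or "side" or "wrist"; returns (picture, depth): 384x512x3 uint8, red, green, blue; 384x512 float32, m along the optical axis (not along the pixel's ray), 0 where there is no reading.
- r.get_calibration(name): a dict with "mtx" (3x3 intrinsics, pixels), "distortion" ([k1, k2, p1, p2, k3] as OpenCV has them; the pictures are not rectified), "extrinsics" (4x4, takes a point from camera to world coordinates). Camera axes: x right, y up, looking along -z (the intrinsics and any distortion apply to the point x, -y, -z); pixel columns grow to the right and rows downward; lengths in m; the calibration is good to about 2 mm. A picture is of the moment at which its call begins: read the wrist's pose just before it. get_calibration takes no time and is no camera call; for the wrist camera it gives the pose at the moment of the call.
- r.finish_job(): hands the job in; it is judged then, once.
The state is a dict: "time_s": time; "joints": joint angles; "joint_velocities": joint speeds; "effort": joint torques, N m; "tcp_pos": TCP position; "ee_rot": TCP orientation; "wrist_force": force on the tool from outside, world axes, zero at the start; "moment": the same for the moment, N m; "gripper_width": opening from 0.0 (shut) to 1.0 (fully open); "gripper_force": force on a finger pad.
Only numpy, scipy, OpenCV 4.12 (cv2) and the standard library are available. Lean on these libraries where they do the work, as an engineer would, in place of code of your own. Each camera call takes 0.05 s, during which the arm holds its last target. There are 200 camera calls.

TASK

Pick up the larger loose terminal block, set it flat on the mounting panel in the jig, snug in the corner with one screw foot against the end stop and its long side flush against the wooden fence, and push it against the fence with a steady force of about 10 N so that a colleague can drive the screws in its feet. Keep that push steady for three seconds and finish while still gripping and pushing: do not let go. Do not ram the block into the fence or the stop, and leave the other things on the bench where they are.

Things in the scene. Friction and masses are not known exactly. Their poses are not given: they have to be found in the camera images.
- block: larger loose terminal block, brown plastic, 0.18 to 0.36 kg, three poles, standing upright. Footprint 46 mm (its x) by 94 mm (y): body 46 (x) by 58 (y), solid with flat upright faces to 40 mm, thin barrier fins on up to 52 mm; at each y end a screw foot 18 mm long, 8 mm high, screw holes open from above. Same either way round. Origin: centre of the underside, z up
- small_block: a smaller loose two-pole terminal block of the same brown plastic, 32 (x) by 66 (y) by 38 mm high, not to be used. Origin: centre of the underside
- jig: assembly jig fixed to the bench: dark plywood board, jig x -0.13 to 0.10, 280 mm in y, 18 mm thick; on it a 4 mm off-white, smooth mounting panel (friction about 0.25), top 22 mm above the bench. On the panel, x -0.108 to -0.062, y -0.115 to 0.055, a fitted rail with terminals up to 36 mm above it. Origin: on the bench under the panel; x points to the fence, z up
- fence: light wooden strip screwed along the jig's far (jig +x) edge, 40 (x) by 280 (y) mm, its top 15 mm above the panel. Origin: middle of its length, on its upright working face, 4 mm below the panel's top; the face looks to jig -x and runs along jig y. Rigid: a push builds up within a millimetre or so
- end_stop: short rigid wooden strip on the panel at the jig -y side of the corner, at right angles to the fence, 70 (x) by 32 (y) mm, top 15 mm above the panel. Its working face looks to jig +y. Origin: middle of that face, at the panel's top
- corner (a point): where the block goes: the point on the panel's top where the fence's and the end stop's working faces meet; axes parallel to the jig's (x into the fence, y along the fence away from the end stop, z up). A block home in the corner, its y along the fence, has its origin at x -0.023, y +0.047, z 0 in this frame
- gland_a: grey plastic cable gland, 27 mm across and 36 mm high, standing on the near left part of the mounting panel; leave alone. Origin: underside
- gland_b: another such cable gland standing on the bench; leave alone. Origin: underside
- screwdriver: screwdriver 200 mm long lying on the bench; leave alone. Origin: under its middle, handle to its -x
- driver: cordless driver lying on its side, 230 by 180 mm, 50 mm high; leave alone. Origin: under the motor housing, bit towards its +x
- screw_tray: small black open tray of screws, 75 by 100 mm, 22 mm high; leave alone. Origin: centre of the underside

How it is judged (in metres and radians):
On the way, in this order (a step that is already met when the one before it is completed fails the run):
1. the block is gripped and lifted clear of the bench (height (world z) of block above 0.04 m and contact force between the fingers and block above 2 N), for 0.1 s.
2. the block sits flat in the corner and is pushed against the fence with 5 to 18 N, steadily for 2 s (contact force between block and fence between 5 and 18 N and contact force between the fingers and block above 2 N and y of block in the frame of corner below 0.0495 m and x of block in the frame of corner between -0.026 and -0.02 m and z of block in the frame of corner below 0.0025 m and angle between block's own z axis and vertical below 0.05 rad and angle between the y axis of block and the y axis of fence, either way round below 0.04 rad and linear speed of block below 0.01 m/s), for 2 s.
At the end, for the whole second after the job is handed in: still gripped by the fingers, the block sits flat on the panel (within 2.5 mm and 0.05 rad), its foot within 2.5 mm of the end stop, its long side flush with the fence (within 3 mm and 0.04 rad), still, and is pushed against the fence with 5 to 18 N, the robot holding on (all of step 2); the arm keeps its last pose, push and grip.
It fails at once if the block is rammed into the fence (over 40 N) (contact force between block and fence above 40 N).
It fails at once if the block is rammed into the end stop (over 40 N) (contact force between block and end_stop above 40 N).
It fails at once if something else on the bench is moved more than 20 mm (distance of any of small_block, gland_a, gland_b, screwdriver, driver, screw_tray from where it was at the start of the episode above 0.02 m).
It also fails if it takes over 58 s, if anything falls off the work surface, if the arm or the gripper's body presses on something with over 40 N, if the wrist force passes 120 N, or if a joint passes its speed limit or range.

## Working session

There is one attempt and no reset: what is moved stays moved. The work goes in short steps, Python scripts to look and compute and a tool call to move; the robot and the scene stay as the last step left them, time stands still between calls to the robot, and variables do not carry over. Pictures are saved under pics/ and viewed, at most 10 in all, crops included, and the job is handed in when it is done.

Besides the shell and the picture viewer there is one more tool, called after "Call:" as a command line: name --argument value ..., lists and objects as JSON in quotes. jog_arm: Moves the arm, as the interface text tells. Scaled input: -1 to 1 covers 0.025 m each way for a shift and 8 degrees each way for a turn. Its arguments: {"type":"object","properties":{"plan":{"type":"string"}},"required":["plan"]}

```bash
mkdir -p pics; ls; python3 - <<'E'
from station import r
import cv2,numpy as np
s=r.sense();print(s)
for n in("scene","side"):
    p,d=r.capture(n);cv2.imwrite(f"pics/{n}0.png",p[:,:,::-1]);np.save(f"pics/{n}0.npy",d)
    c=r.get_calibration(n);print(n,c,(d>0).mean())
E
```

```text
pics
{'time_s': 0.0, 'joints': array([ 9.18782468e+01,  2.20904016e+01,  3.80554178e-01, -2.95060475e-02,
       -6.84123208e+01, -1.48161999e+01]), 'joint_velocities': array([-0.03343254,  0.09914   , -0.02614607, -0.02218161,  0.01769748,
        0.08129036]), 'effort': array([-1.49541633e-03, -3.90665138e+01,  1.87405121e+01,  4.22037810e+00,
        1.09315210e-02, -1.90133719e-04]), 'tcp_pos': array([0.13978275, 0.60854727, 0.22146736]), 'ee_rot': array([[ 9.74570561e-01, -2.24080465e-01, -4.08713548e-04],
       [-2.24080822e-01, -9.74568200e-01, -2.14673887e-03],
       [ 8.27230183e-05,  2.18373338e-03, -9.99997612e-01]]), 'wrist_force': array([ 0.47712566, -0.87134719, -0.43349245]), 'moment': array([-0.01625036,  0.05454066,  0.03319986]), 'gripper_force': 0.0, 'gripper_width': 0.9985912095153067}
scene {'mtx': array([[374.22690844,   0.        , 253.4508522 ],
       [  0.        , 374.22690844, 186.33438694],
       [  0.        ,   0.        ,   1.        ]]), 'distortion': array([0.0412701, 0.       , 0.       , 0.       , 0.       ]), 'extrinsics': array([[-0.62006099, -0.6097502 ,  0.49368923,  1.08497096],
       [ 0.78443803, -0.4710354 ,  0.4034633 ,  0.39889195],
       [-0.01346672,  0.63744046,  0.77038192,  0.93169905],
       [ 0.        ,  0.        ,  0.        ,  1.        ]])} 0.9959360758463541
side {'mtx': array([[393.49117725,   0.        , 260.08323189],
       [  0.        , 393.49117725, 190.93096822],
       [  0.        ,   0.        ,   1.        ]]), 'distortion': array([-0.10569225,  0.        ,  0.        ,  0.        ,  0.        ]), 'extrinsics': array([[ 0.89429746,  0.31514454, -0.31767273,  0.14347474],
       [-0.44745025,  0.63695248, -0.62775776, -0.80787629],
       [ 0.004508  ,  0.70354492,  0.71063649,  0.91624494],
       [ 0.        ,  0.        ,  0.        ,  1.        ]])} 0.9960581461588541
```

View pics/scene0.png

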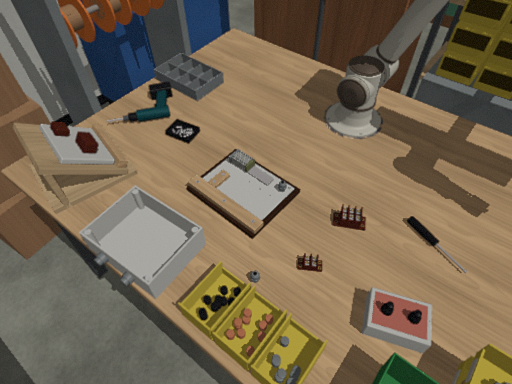

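View pics/side0.png

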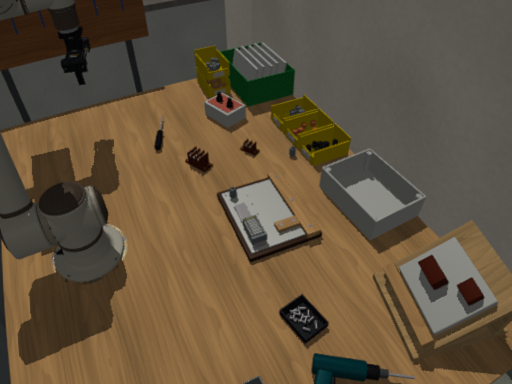

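The scene view shows the larger block at (349,217), the small block at (310,262), and the jig around (243,190). The fence is on the jig's lower-left edge and the end stop is at (215,183). In the side view the block is at (198,160) and the end stop at (288,224).

```bash
cat > h.py <<'E'
import numpy as np,cv2
def rays(c,uv):
    q=cv2.undistortPoints(np.asarray(uv,np.float64).reshape(-1,1,2),c["mtx"],c["distortion"])[:,0]
    return np.c_[q[:,0],-q[:,1],-np.ones(len(q))]
def cloud(c,d):
    v,u=np.mgrid[:d.shape[0],:d.shape[1]]
    P=rays(c,np.c_[u.ravel(),v.ravel()])*d.reshape(-1,1)
    E=c["extrinsics"];return (P@E[:3,:3].T+E[:3,3]).reshape(*d.shape,3)
def onplane(c,uv,z):
    E=c["extrinsics"];R=rays(c,uv)@E[:3,:3].T;o=E[:3,3]
    return o+R*((z-o[2])/R[:,2])[:,None]
E
python3 - <<'E'
from station import r
from h import *
for n,(bu,bv),(ju,jv) in(("scene",(349,217),(243,190)),("side",(198,160),(265,215))):
    d=np.load(f"pics/{n}0.npy");p=cv2.imread(f"pics/{n}0.png");c=r.get_calibration(n);P=cloud(c,d)
    print(n,"table z",np.median(P[bv+20:bv+30,bu-10:bu+10,2]))
    h=cv2.cvtColor(p,cv2.COLOR_BGR2HSV)
    Q=P[bv-22:bv+22,bu-25:bu+25].reshape(-1,3);Q=Q[(Q[:,2]>.012)&(Q[:,2]<.07)]
    w=Q[:,:2].astype(np.float32);print("block",len(w),Q.min(0),Q.max(0),cv2.minAreaRect(w))
    W=P.reshape(-1,3)
    m=(abs(W[:,2]-.022)<.004)&(np.hypot(*(W[:,:2]-P[jv,ju,:2]).T)<.2);print("panel z",np.median(W[m,2]),cv2.minAreaRect(W[m,:2].astype(np.float32)))
    m=(abs(W[:,2]-.037)<.004)&(np.hypot(*(W[:,:2]-P[jv,ju,:2]).T)<.2);print("fence z",np.median(W[m,2]),cv2.minAreaRect(W[m,:2].astype(np.float32)))
    x=cv2.resize(p[jv-60:jv+60,ju-65:ju+65],None,fx=5,fy=5,interpolation=cv2.INTER_CUBIC);cv2.imwrite(f"pics/{n}_jig.png",x)
E
```

```text
scene table z 6.0760761547928865e-05
block 410 [0.39231468 0.18435779 0.01223094] [0.45836467 0.25621843 0.05541606] ((0.4229104816913605, 0.2224864959716797), (0.050197988748550415, 0.06372503936290741), 26.30847930908203)
panel z 0.021796680425256065 ((0.52638840675354, -0.1010551005601883), (0.2792917490005493, 0.2299356758594513), 86.60966491699219)
fence z 0.03704166045483259 ((0.5343384146690369, -0.10275633633136749), (0.28273311257362366, 0.19515958428382874), 86.89496612548828)
side table z 0.001502649995058336
block 309 [0.38581752 0.17209795 0.01243766] [0.45868327 0.2502947  0.05434263] ((0.42106643319129944, 0.21020512282848358), (0.05063531547784805, 0.07571038603782654), 27.554874420166016)
panel z 0.02281253164025554 ((0.5201322436332703, -0.10334928333759308), (0.2825629413127899, 0.22597114741802216), 87.76822662353516)
fence z 0.03819030099024334 ((0.5323413610458374, -0.10101151466369629), (0.2810192406177521, 0.19638299942016602), 85.48478698730469)
```

View pics/scene_jig.png

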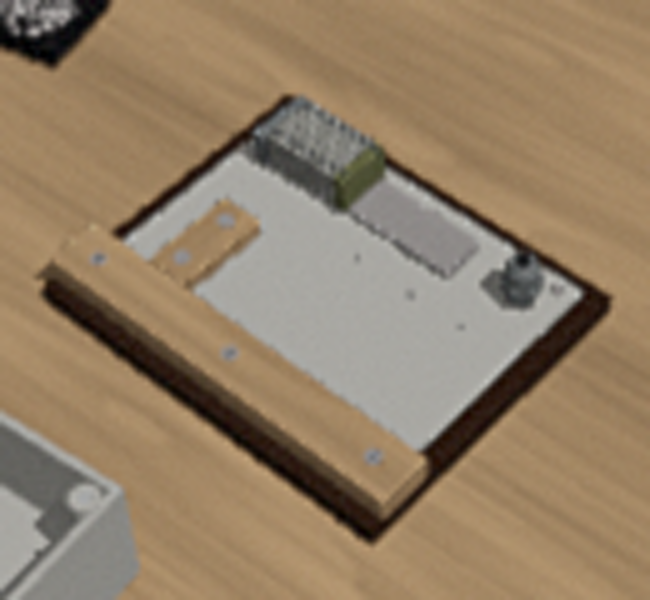

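The crop shows the fence along the lower left, with its face running from (165,265) to (420,450). The end stop is at (210,240), the rail is at the top and the gland on the right, so jig x points away from the robot at a yaw of about -3.5°. I'll grip across the block's x so the screw feet stay free, keeping the fence-side finger above the fence. First I'll turn and move over the block.

Call:
jog_arm --plan "0 0 0 0 0 0.9 -1;0 0 0 0 0 0.9 -1;0 0 0 0 0 0.9 -1;0 0 0 0 0 0.9 -1;0 0 0 0 0 0.9 -1;0 0 0 0 0 0.9 -1;0 0 0 0 0 0.85 -1;0.96 -0.15 0 0 0 0 -1;0.96 -0.15 0 0 0 0 -1;0.96 -0.15 0 0 0 0 -1"

```text
time_s: 1.1
tcp_pos: [0.1829, 0.5491, 0.2218]
ee_rot: [[0.455, -0.89, -0.0], [-0.89, -0.455, -0.001], [0.001, 0.001, -1.0]]
wrist_force: [1.1, -0.3, -0.1]
gripper_width: 1.002
gripper_force: 0.0
```

Call:
jog_arm --plan "0.96 -0.15 0 0 0 0 -1;0.96 -0.15 0 0 0 0 -1;0.96 -0.15 0 0 0 0 -1;0.96 -0.15 0 0 0 0 -1;0.96 -0.15 0 0 0 0 -1;0.96 -0.15 0 0 0 0 -1;0.96 -0.15 0 0 0 0 -1;0.96 -0.15 0 0 0 0 -1;0.96 -0.15 0 0 0 0 -1;0.96 -0.15 0 0 0 0 -1"

```text
time_s: 2.1
tcp_pos: [0.3255, 0.3523, 0.2222]
ee_rot: [[0.455, -0.89, -0.001], [-0.89, -0.455, -0.001], [0.0, 0.001, -1.0]]
wrist_force: [-0.1, 0.5, 1.0]
gripper_width: 1.0
gripper_force: 0.0
```

Call:
jog_arm --plan "0.96 -0.15 0 0 0 0 -1;0.96 -0.15 0 0 0 0 -1;0.96 -0.15 0 0 0 0 -1;0.96 -0.15 0 0 0 0 -1;0.96 -0.15 0 0 0 0 -1;0.9 -0.1 0 0 0 0 -1;0 0 0 0 0 0 -1;0 0 0 0 0 0 -1;0 0 0 0 0 0 -1;0 0 0 0 0 0 -1"

```text
time_s: 3.1
tcp_pos: [0.4086, 0.2369, 0.2225]
ee_rot: [[0.456, -0.89, -0.0], [-0.89, -0.456, 0.0], [-0.0, 0.0, -1.0]]
wrist_force: [0.6, 0.3, 0.4]
gripper_width: 1.001
gripper_force: 0.0
```

```bash
python3 - <<'E'
from station import r
from h import *
c=r.get_calibration("wrist");p,d=r.capture("wrist");cv2.imwrite("pics/w1.png",p[:,:,::-1]);np.save("pics/w1.npy",d)
s=r.sense();print(s["time_s"],s["tcp_pos"],s["ee_rot"],s["joints"]);P=cloud(c,d);W=P.reshape(-1,3);print(c["extrinsics"].round(3))
for a,b in((.003,.014),(.03,.044),(.046,.056)):
    m=(W[:,2]>a)&(W[:,2]<b)&(np.hypot(W[:,0]-.422,W[:,1]-.214)<.09);q=W[m,:2].astype(np.float32);print(a,len(q),cv2.minAreaRect(q) if len(q) else "")
E
```

```text
3.15 [0.40864929 0.23683124 0.22250658] [[ 4.56040560e-01 -8.89958986e-01 -1.02682185e-04]
 [-8.89958992e-01 -4.56040561e-01 -1.21806221e-05]
 [-3.59869869e-05  9.69377911e-05 -9.99999995e-01]] [ 4.98667851e+01  7.02365368e+00 -2.00965116e+01 -4.54808271e-03
 -6.28841605e+01 -2.27328062e+01]
[[-0.89   0.441  0.119  0.441]
 [-0.456 -0.858 -0.235  0.173]
 [-0.001 -0.264  0.965  0.384]
 [ 0.     0.     0.     1.   ]]
0.003 943 ((0.44541454315185547, 0.23167265951633453), (0.10087885707616806, 0.09262899309396744), 27.124120712280273)
0.03 1520 ((0.4217878580093384, 0.21746425330638885), (0.04575265944004059, 0.05484277009963989), 26.80205535888672)
0.046 924 ((0.4209982752799988, 0.21892830729484558), (0.04580673202872276, 0.05775924399495125), 26.324399948120117)
```

View pics/w1.png

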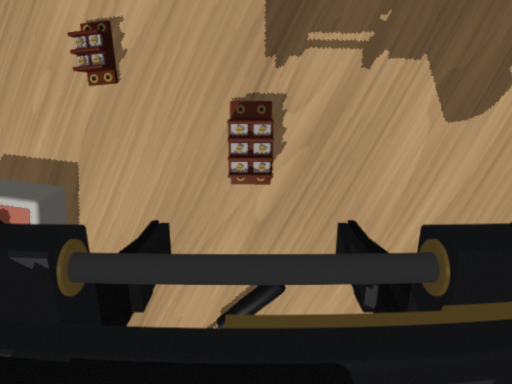

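The wrist view shows the block at (251,143), aligned with the tool, and the small block clear at (95,52). The depth points put the fin top at a 46 x 58 mm footprint, centred at (0.421, 0.2185).

Call:
jog_arm --plan "0.44 -0.06 0.9 0 0 0.06 -1;0.44 -0.06 0.9 0 0 0 -1;0 0 0.9 0 0 0 -1;0 0 0.9 0 0 0 -1;0 0 0.9 0 0 0 -1;0 0 0.9 0 0 0 -1;0 0 0.9 0 0 0 -1;0 0 0.9 0 0 0 -1;0 0 0.9 0 0 0 -1;0 0 0 0 0 0 -1"

```text
time_s: 4.15
tcp_pos: [0.4199, 0.2169, 0.0177]
ee_rot: [[0.448, -0.894, -0.005], [-0.894, -0.448, -0.004], [0.002, 0.006, -1.0]]
wrist_force: [-0.6, -0.2, -0.5]
gripper_width: 1.0
gripper_force: 0.0
```

```bash
python3 - <<'E'
from station import r
from h import *
s=r.sense();print(s["time_s"],s["tcp_pos"],s["joints"])
p,d=r.capture("wrist");cv2.imwrite("pics/w2.png",p[:,:,::-1])
E
```

```text
4.15 [0.4198507  0.21690083 0.01768037] [ 4.70722650e+01  2.30337409e+01 -3.46005354e+01 -3.64828430e-02
 -3.27350220e+01 -2.04378795e+01]
```

View pics/w2.png

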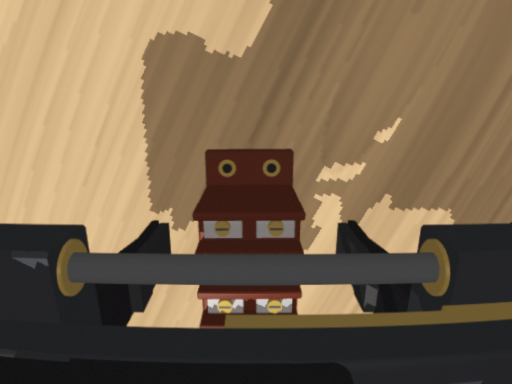

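The block sits centred between the fingers. I'll raise 2 mm so the finger clears the fence later, then close.

Call:
jog_arm --plan "0 0 -0.08 0 0 0 -1;0 0 0 0 0 0 -1;0 0 0 0 0 0 1;0 0 0 0 0 0 1;0 0 0 0 0 0 1;0 0 0 0 0 0 1;0 0 0 0 0 0 1;0 0 0 0 0 0 1;0 0 0 0 0 0 1;0 0 0 0 0 0 1"

```text
time_s: 5.2
tcp_pos: [0.4216, 0.2179, 0.022]
ee_rot: [[0.447, -0.894, -0.0], [-0.894, -0.447, -0.0], [0.0, 0.0, -1.0]]
wrist_force: [-1.2, -0.8, 0.2]
gripper_width: 0.528
gripper_force: 30.0
```

Call:
jog_arm --plan "0 0 0 0 0 0 1;0 0 -0.2 0 0 0 1;0 0 -0.5 0 0 0 1;0 0 -0.8 0 0 0 1;0 0 -0.8 0 0 0 1;0 0 -0.8 0 0 0 1;0 0 -0.5 0 0 0 1;0 0 -0.2 0 0 0 1;0 0 0 0 0 0 1;0 0 0 0 0 0 1"

```text
time_s: 6.2
tcp_pos: [0.421, 0.2175, 0.1163]
ee_rot: [[0.447, -0.894, -0.002], [-0.894, -0.447, -0.001], [0.0, 0.002, -1.0]]
wrist_force: [-0.4, -0.1, -3.4]
gripper_width: 0.527
gripper_force: 30.0
```

```bash
python3 - <<'E'
from station import r
from h import *
s=r.sense();print(s["time_s"],s["tcp_pos"],s["joints"],s["gripper_force"],s["wrist_force"],s["moment"])
# fence/stop refined from 'scene' and 'side' depth of t=0
for n,(ju,jv) in(("scene",(243,190)),("side",(265,215))):
    d=np.load(f"pics/{n}0.npy");c=r.get_calibration(n);W=cloud(c,d).reshape(-1,3)
    zt=.037 if n=="scene" else .038
    a=np.radians(-3.4);R=np.array([[np.cos(a),-np.sin(a)],[np.sin(a),np.cos(a)]])
    q=(W[:,:2]-[.526,-.101])@R
    m=(abs(W[:,2]-zt)<.002)&(abs(q)<.17).all(1)
    f=m&(q[:,0]>.05)&(abs(q[:,1])<.125)
    yb=np.arange(-.12,.12,.02);lo=[];hi=[]
    for y in yb:
        k=q[f&(abs(q[:,1]-y-.01)<.01),0];lo.append(k.min());hi.append(k.max())
    print(n,"fence lo",np.round(lo,4),"hi",np.round(hi,4),"fit",np.polyfit(yb,hi,1))
    e=m&(q[:,0]<.05)&(q[:,0]>-.05)&(q[:,1]<-.02);print("stop x",q[e,0].min(),q[e,0].max(),"y",np.percentile(q[e,1],[0,2,98,100]),e.sum())
    print("fence y",q[m&(q[:,0]>.06),1].min(),q[m&(q[:,0]>.06),1].max())
E
```

```text
6.2 [0.42099077 0.21746316 0.1162554 ] [ 4.70125000e+01  1.39983437e+01 -2.86826991e+01 -3.02142444e-02
 -4.74213466e+01 -2.04300290e+01] 29.99445276785991 [-0.41532159 -0.05139297 -3.39233565] [ 0.03088658 -0.00655192 -0.00647581]
scene fence lo [0.0659 0.0525 0.0507 0.065  0.0655 0.0655 0.0652 0.0635 0.064  0.0645
 0.0637 0.0638] hi [0.1044 0.1035 0.1064 0.1057 0.1051 0.1045 0.106  0.1048 0.1043 0.1039
 0.1043 0.1033] fit [-0.00475799  0.10464311]
stop x -0.04963181414204921 0.04949065049640706 y [-0.10414394 -0.09279966 -0.04039183 -0.03083657] 104
fence y -0.1386696011679343 0.14035528699148614
side fence lo [0.0605 0.0511 0.0511 0.0624 0.063  0.0632 0.0625 0.0631 0.062  0.0617
 0.0635 0.0626] hi [0.1023 0.1013 0.101  0.1027 0.1036 0.1031 0.1038 0.1016 0.1019 0.1019
 0.1011 0.1023] fit [-0.00077348  0.10221187]
stop x -0.04848670686655 0.04987569714954247 y [-0.10717788 -0.09450861 -0.0626498  -0.06218994] 118
fence y -0.14173393847786528 0.13874256309638075
```

The block is gripped and lifted. Next I'll turn 30° and move to a standoff above the panel.

Call:
jog_arm --plan "0 0 0 0 0 0.75 1;0 0 0 0 0 0.75 1;0 0 0 0 0 0.75 1;0 0 0 0 0 0.75 1;0 0 0 0 0 0.75 1;0.6 -0.3 0 0 0 0 1;0.9 -0.43 0 0 0 0 1;0.95 -0.43 0 0 0 0 1;0.95 -0.43 0 0 0 0 1;0.95 -0.43 0 0 0 0 1"

```text
time_s: 7.2
tcp_pos: [0.4651, 0.1051, 0.1159]
ee_rot: [[-0.06, -0.998, -0.002], [-0.998, 0.06, -0.001], [0.001, 0.002, -1.0]]
wrist_force: [0.6, -0.6, -4.2]
gripper_width: 0.524
gripper_force: 30.0
```

Call:
jog_arm --plan "0.95 -0.43 0 0 0 0 1;0.95 -0.43 0 0 0 0 1;0.95 -0.43 0 0 0 0 1;0.95 -0.43 0 0 0 0 1;0.95 -0.43 0 0 0 0 1;0.95 -0.43 0 0 0 0 1;0.9 -0.43 0 0 0 0 1;0.5 -0.2 0 0 0 0 1;0 0 0 0 0 0 1;0 0 0 0 0 0 1"

```text
time_s: 8.2
tcp_pos: [0.5344, -0.0755, 0.1162]
ee_rot: [[-0.06, -0.998, -0.002], [-0.998, 0.06, 0.0], [-0.0, 0.002, -1.0]]
wrist_force: [-0.3, 0.7, -3.4]
gripper_width: 0.528
gripper_force: 30.0
```

```bash
python3 - <<'E'
from station import r
from h import *
c=r.get_calibration("wrist");p,d=r.capture("wrist");cv2.imwrite("pics/w3.png",p[:,:,::-1]);np.save("pics/w3.npy",d)
s=r.sense();print(s["time_s"],s["tcp_pos"],s["ee_rot"],s["joints"],s["wrist_force"]);W=cloud(c,d).reshape(-1,3)
a=np.radians(-3.4);R=np.array([[np.cos(a),-np.sin(a)],[np.sin(a),np.cos(a)]])
q=(W[:,:2]-[.526,-.101])@R
near=(abs(q)<.17).all(1)
print("panel z",np.median(W[near&(abs(W[:,2]-.022)<.004),2]),"top z",np.median(W[near&(abs(W[:,2]-.037)<.004),2]))
m=near&(abs(W[:,2]-.037)<.002)
yb=np.arange(-.14,.1,.01)
for y in yb:
    k=m&(abs(q[:,1]-y)<.005)&(q[:,0]>-.06)
    if k.sum()>5:print("y",round(y,3),"x lo,hi",q[k,0].min().round(4),q[k,0].max().round(4),k.sum())
for x in np.arange(-.01,.06,.01):
    k=m&(abs(q[:,0]-x)<.005)&(q[:,1]<-.04)
    if k.sum()>3:print("x",round(x,3),"y lo,hi",q[k,1].min().round(4),q[k,1].max().round(4),k.sum())
E
```

```text
8.25 [ 0.53441992 -0.07511913  0.11646162] [[-5.94426608e-02 -9.98230666e-01 -1.45170835e-03]
 [-9.98231720e-01  5.94425116e-02  1.45728588e-04]
 [-5.91775554e-05  1.45780382e-03 -9.99998936e-01]] [ 9.20980064e+00  1.97871314e+01 -1.98653765e+01 -2.79627277e-02
 -5.04282637e+01 -1.25997920e+01] [ 0.36309971  1.06041305 -2.66622621]
panel z 0.02159323781352196 top z 0.03671728922273779
y -0.11 x lo,hi -0.0482 0.1036 575
y -0.1 x lo,hi -0.0536 0.104 906
y -0.09 x lo,hi -0.0513 0.1037 2289
y -0.08 x lo,hi -0.0515 0.1033 2413
y -0.07 x lo,hi -0.0517 0.1033 2385
y -0.06 x lo,hi -0.0512 0.1034 1304
y -0.05 x lo,hi -0.0513 0.1031 825
y -0.04 x lo,hi -0.0514 0.1035 800
y -0.03 x lo,hi -0.0522 0.103 792
y -0.02 x lo,hi 0.0626 0.1029 745
y -0.01 x lo,hi 0.0627 0.1027 707
y 0.0 x lo,hi 0.0624 0.1032 726
y 0.01 x lo,hi 0.0621 0.1024 696
y 0.02 x lo,hi 0.0624 0.1028 682
y 0.03 x lo,hi 0.0621 0.1024 654
y 0.04 x lo,hi 0.0619 0.1025 641
y 0.05 x lo,hi 0.0619 0.1027 440
y 0.06 x lo,hi 0.062 0.082 281
y 0.07 x lo,hi 0.0679 0.0822 116
x -0.01 y lo,hi -0.0938 -0.0629 91
x 0.0 y lo,hi -0.0944 -0.0629 717
x 0.01 y lo,hi -0.0938 -0.0628 686
x 0.02 y lo,hi -0.0938 -0.0629 694
x 0.03 y lo,hi -0.0939 -0.0617 718
x 0.04 y lo,hi -0.094 -0.0617 727
x 0.05 y lo,hi -0.0937 -0.0619 705
```

View pics/w3.png

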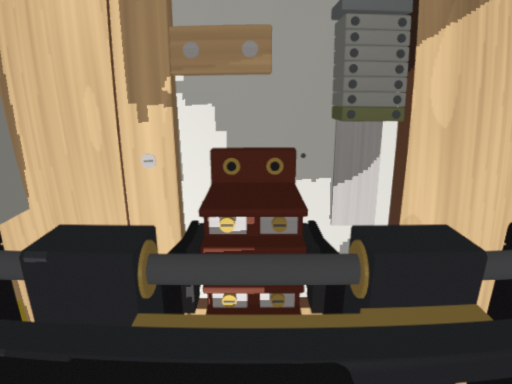

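The wrist view shows the end stop at (220,50), the fence face along column ~180 and the rail at the right, with the block level in the grip. The fence yaw refines to about -2.9°. I'll approach to about 5 mm from the fence, 6 mm from the stop and 2 mm above the panel.

Call:
jog_arm --plan "0.2 -0.2 0 0 0 -0.06 1;0.4 -0.3 0.2 0 0 0 1;0.4 -0.3 0.4 0 0 0 1;0.3 -0.2 0.6 0 0 0 1;0.14 -0.1 0.6 0 0 0 1;0 0 0.5 0 0 0 1;0 0 0.3 0 0 0 1;0 0 0.2 0 0 0 1;0 0 0 0 0 0 1;0 0 0 0 0 0 1"

```text
time_s: 9.25
tcp_pos: [0.561, -0.1128, 0.0475]
ee_rot: [[-0.051, -0.999, 0.001], [-0.999, 0.051, -0.0], [0.0, -0.001, -1.0]]
wrist_force: [0.0, -0.7, -2.6]
gripper_width: 0.527
gripper_force: 30.0
```

```bash
cat > q.py <<'E'
from station import r
import numpy as np
s=r.sense();a=np.radians(-2.9);R=np.array([[np.cos(a),-np.sin(a)],[np.sin(a),np.cos(a)]])
print("t",s["time_s"],"q",((s["tcp_pos"][:2]-[.526,-.101])@R*1e3).round(2),"z",(s["tcp_pos"][2]*1e3).round(2),"yaw",np.degrees(np.arctan2(-s["ee_rot"][0,0],-s["ee_rot"][1,0])*-1).round(2),
"Fj",(s["wrist_force"][:2]@R).round(2),s["wrist_force"][2].round(2),"M",s["moment"].round(3),"g",s["gripper_force"].round(1),s["gripper_width"].round(3),"tilt",s["ee_rot"][:2,2].round(4))
E
python3 q.py
```

```text
Traceback (most recent call last):
  File "q.py", line 5, in <module>
    "Fj",(s["wrist_force"][:2]@R).round(2),s["wrist_force"][2].round(2),"M",s["moment"].round(3),"g",s["gripper_force"].round(1),s["gripper_width"].round(3),"tilt",s["ee_rot"][:2,2].round(4))
                                                                                                     ^^^^^^^^^^^^^^^^^^^^^^^^
AttributeError: 'float' object has no attribute 'round'
```

Call:
jog_arm --plan "0 0 0.04 0 0 0 1;0 0 0.04 0 0 0 1;0 0 0.02 0 0 0 1;0 0 0.02 0 0 0 1;0 0 0.01 0 0 0 1;0 0 0.01 0 0 0 1;0 0 0 0 0 0 1;0 0 0 0 0 0 1;0 0 0 0 0 0 1;0 0 0 0 0 0 1"

```text
time_s: 10.25
tcp_pos: [0.5607, -0.113, 0.0441]
ee_rot: [[-0.051, -0.999, 0.0], [-0.999, 0.051, -0.0], [0.0, -0.0, -1.0]]
wrist_force: [-2.0, 1.3, 4.3]
gripper_width: 0.529
gripper_force: 30.0
```

```bash
sed -i 's/s\["gripper_force"\].round(1)/round(s["gripper_force"],1)/;s/s\["gripper_width"\].round(3)/round(s["gripper_width"],3)/' q.py; python3 q.py
```

```text
t 10.25 q [ 35.3  -10.18] z 44.07 yaw -2.93 Fj [-2.07  1.16] 4.28 M [ 0.55   0.712 -0.079] g 30.0 0.529 tilt [ 0.0003 -0.0001]
```

Call:
jog_arm --plan "0.04 0 0 0 0 0 1;0.04 0 0 0 0 0 1;0.04 0 0 0 0 0 1;0.04 0 0 0 0 0 1;0.02 0 0 0 0 0 1;0.02 0 0 0 0 0 1;0 0 0 0 0 0 1;0 0 0 0 0 0 1;0 0 0 0 0 0 1;0 0 0 0 0 0 1"

```text
time_s: 11.25
tcp_pos: [0.5617, -0.1179, 0.0441]
ee_rot: [[-0.051, -0.999, 0.003], [-0.999, 0.051, 0.0], [-0.0, -0.003, -1.0]]
wrist_force: [0.3, 2.8, 5.1]
gripper_width: 0.522
gripper_force: 30.0
```

```bash
python3 q.py
```

```text
t 11.25 q [ 36.47 -15.04] z 44.08 yaw -2.92 Fj [0.2  2.79] 5.09 M [ 0.976 -0.002 -0.032] g 30.0 0.522 tilt [0.0028 0.    ]
```

Call:
jog_arm --plan "0.02 0 0 0 0 0 1;0.02 0 0 0 0 0 1;0.02 0 0 0 0 0 1;0 0 0 0 0 0 1;0 0 0 0 0 0 1;0 0 0 0 0 0 1;0 0 0 0 0 0 1;0 0 0 0 0 0 1;0 0 0 0 0 0 1;0 0 0 0 0 0 1"

```text
time_s: 12.25
tcp_pos: [0.5616, -0.1193, 0.0441]
ee_rot: [[-0.051, -0.999, 0.003], [-0.999, 0.051, 0.0], [-0.0, -0.003, -1.0]]
wrist_force: [0.2, 2.5, 5.5]
gripper_width: 0.53
gripper_force: 30.0
```

```bash
python3 q.py
```

```text
t 12.25 q [ 36.49 -16.52] z 44.07 yaw -2.92 Fj [0.05 2.55] 5.54 M [ 1.024  0.072 -0.047] g 30.0 0.53 tilt [0.0028 0.    ]
```

Call:
jog_arm --plan "0.02 0 0 0 0 0 1;0.02 0 0 0 0 0 1;0.02 0 0 0 0 0 1;0 0 0 0 0 0 1;0 0 0 0 0 0 1;0 0 0 0 0 0 1;0 0 0 0 0 0 1;0 0 0 0 0 0 1;0 0 0 0 0 0 1;0 0 0 0 0 0 1"

```text
time_s: 13.25
tcp_pos: [0.5616, -0.1198, 0.0441]
ee_rot: [[-0.051, -0.999, 0.003], [-0.999, 0.051, 0.001], [-0.001, -0.003, -1.0]]
wrist_force: [-0.1, 7.4, 5.8]
gripper_width: 0.526
gripper_force: 30.0
```

```bash
python3 q.py
```

```text
t 13.25 q [ 36.54 -16.93] z 44.08 yaw -2.93 Fj [-0.46  7.36] 5.85 M [ 2.248  0.173 -0.09 ] g 30.0 0.526 tilt [0.0031 0.0012]
```

The foot is on the stop, at about 5 N. Now I'll move towards the fence.

Call:
jog_arm --plan "0 -0.02 0 0 0 0 1;0 -0.02 0 0 0 0 1;0 -0.02 0 0 0 0 1;0 -0.02 0 0 0 0 1;0 -0.02 0 0 0 0 1;0 -0.02 0 0 0 0 1;0 0 0 0 0 0 1;0 0 0 0 0 0 1;0 0 0 0 0 0 1;0 0 0 0 0 0 1"

```text
time_s: 14.25
tcp_pos: [0.5618, -0.1198, 0.0441]
ee_rot: [[-0.052, -0.999, -0.002], [-0.999, 0.052, 0.002], [-0.002, 0.003, -1.0]]
wrist_force: [-6.1, 9.3, 12.1]
gripper_width: 0.527
gripper_force: 30.0
```

```bash
python3 q.py
```

```text
t 14.25 q [ 36.73 -16.93] z 44.07 yaw -2.98 Fj [-6.56  9.01] 12.11 M [ 2.806  1.588 -0.182] g 30.0 0.527 tilt [-0.0025  0.0017]
```

Call:
jog_arm --plan "0 0 -0.02 0 0 0 1;0 0 -0.02 0 0 0 1;0 0 0 0 0 0 1;0 -0.02 0 0 0 0 1;0 -0.02 0 0 0 0 1;0 0 0 0 0 0 1;0 0 0 0 0 0 1;0 0 0 0 0 0 1;0 0 0 0 0 0 1;0 0 0 0 0 0 1"

```text
time_s: 15.25
tcp_pos: [0.5619, -0.1198, 0.0441]
ee_rot: [[-0.052, -0.999, -0.005], [-0.999, 0.052, 0.002], [-0.002, 0.005, -1.0]]
wrist_force: [-4.9, 9.8, 8.7]
gripper_width: 0.528
gripper_force: 30.0
```

```bash
python3 q.py;python3 - <<'E'
from station import r
import cv2
for n,(u,v) in(("scene",(235,190)),("side",(265,215))):
    p,d=r.capture(n)
    if n=="scene":cv2.imwrite("pics/s4.png",cv2.resize(p[v-60:v+50,u-65:u+65,::-1],None,fx=5,fy=5,interpolation=cv2.INTER_CUBIC))
E
```

```text
t 15.25 q [ 36.82 -16.97] z 44.12 yaw -3.01 Fj [-5.43  9.5 ] 8.69 M [ 2.727  1.597 -0.155] g 30.0 0.528 tilt [-0.0046  0.0019]
```

View pics/s4.png

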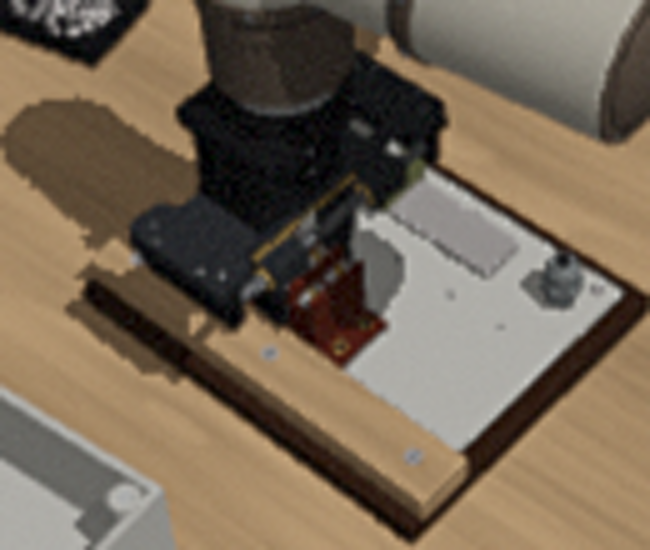

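The block is close to the fence, around (345,360), but I can't tell contact from this view. I'll measure the gap from the wrist depth.

```bash
python3 - <<'E'
from station import r
from h import *
c=r.get_calibration("wrist");p,d=r.capture("wrist");cv2.imwrite("pics/w5.png",p[:,:,::-1])
W=cloud(c,d).reshape(-1,3)
a=np.radians(-2.9);R=np.array([[np.cos(a),-np.sin(a)],[np.sin(a),np.cos(a)]])
q=(W[:,:2]-[.526,-.101])@R*1e3;z=W[:,2]*1e3;n=(abs(q)<150).all(1)
h=cv2.cvtColor(p,cv2.COLOR_RGB2HSV).reshape(-1,3)
for zl,zh in((19,24),(27,33),(35.5,39),(70,77)):
    m=n&(z>zl)&(z<zh)
    for y in range(-80,-20,4):
        k=m&(abs(q[:,1]-y)<2)&(q[:,0]>5)&(q[:,0]<100)
        if k.sum()>3:print((zl,zh),y,"x",q[k,0].min().round(1),q[k,0].max().round(1),"z",np.median(z[k]).round(1),k.sum())
# foot/stop
k=n&(z>27)&(z<33)&(q[:,0]>20)&(q[:,0]<58);print("foot y",q[k,1].min(),q[k,1].max())
k=n&(z>35.5)&(z<39)&(q[:,0]>20)&(q[:,0]<55)&(q[:,1]<-40);print("stop y",q[k,1].min(),q[k,1].max())
E
```

```text
(19, 24) -60 x 5.2 62.8 z 21.5 79
(19, 24) -56 x 5.0 62.8 z 21.7 139
(19, 24) -52 x 5.3 63.1 z 21.4 123
(19, 24) -48 x 5.0 63.2 z 21.7 126
(19, 24) -44 x 5.2 63.1 z 21.8 125
(19, 24) -40 x 5.0 63.1 z 21.6 108
(19, 24) -36 x 5.0 63.0 z 21.6 65
(19, 24) -32 x 5.1 8.1 z 21.4 28
(19, 24) -28 x 5.0 5.8 z 21.7 6
(27, 33) -60 x 13.9 62.7 z 29.8 612
(27, 33) -56 x 13.8 62.6 z 29.8 648
(27, 33) -52 x 13.6 63.1 z 29.9 647
(27, 33) -48 x 13.5 63.1 z 29.7 619
(27, 33) -44 x 13.2 63.1 z 30.0 375
(27, 33) -40 x 62.8 63.2 z 29.3 14
(35.5, 39) -80 x 5.1 99.9 z 36.8 1538
(35.5, 39) -76 x 5.0 100.0 z 36.8 1496
(35.5, 39) -72 x 5.0 99.8 z 36.7 1440
(35.5, 39) -68 x 5.1 100.0 z 36.7 1428
(35.5, 39) -64 x 5.1 99.9 z 36.6 1219
(35.5, 39) -60 x 62.7 99.9 z 36.7 546
(35.5, 39) -56 x 62.4 100.0 z 36.7 534
(35.5, 39) -52 x 62.4 99.9 z 36.7 530
(35.5, 39) -48 x 63.1 100.0 z 36.7 510
(35.5, 39) -44 x 14.1 100.0 z 36.8 663
(35.5, 39) -40 x 63.0 99.9 z 36.7 491
(35.5, 39) -36 x 63.2 100.0 z 36.7 489
(35.5, 39) -32 x 64.4 100.0 z 36.8 461
(35.5, 39) -28 x 62.9 100.0 z 36.7 444
(35.5, 39) -24 x 62.8 100.0 z 36.8 389
(70, 77) -44 x 13.8 58.9 z 73.3 924
(70, 77) -40 x 13.7 58.8 z 73.5 243
(70, 77) -28 x 5.3 70.7 z 73.0 952
(70, 77) -24 x 10.6 60.1 z 73.7 455
foot y -61.7193634689372 -44.14999154793809
stop y -94.42469293085857 -44.12384044580209
```

View pics/w5.png

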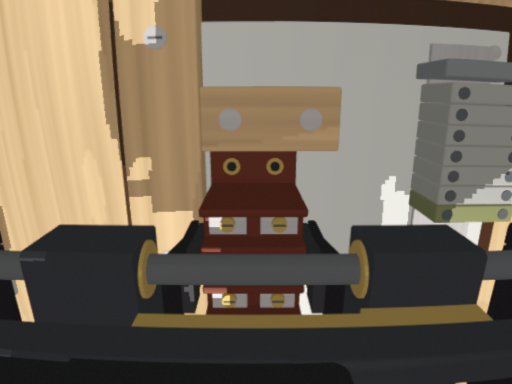

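The wrist view shows panel between the block and the fence, a gap of about 3 mm, with the foot on the stop at (253,150). The x load is only friction, so I'll ease the downward and stop loads and let the block slide.

Call:
jog_arm --plan "0 0 -0.02 0 0 0 1;0 0 -0.02 0 0 0 1;-0.01 0 0 0 0 0 1;-0.01 0 0 0 0 0 1;-0.01 0 0 0 0 0 1;0 0 0 0 0 0 1;0 0 0 0 0 0 1;0 0 0 0 0 0 1;0 0 0 0 0 0 1;0 0 0 0 0 0 1"

```text
time_s: 16.4
tcp_pos: [0.5619, -0.1198, 0.0442]
ee_rot: [[-0.053, -0.999, -0.005], [-0.999, 0.053, 0.001], [-0.001, 0.005, -1.0]]
wrist_force: [-3.9, 5.2, 2.1]
gripper_width: 0.527
gripper_force: 30.0
```

```bash
python3 q.py
```

```text
t 16.4 q [ 36.82 -16.94] z 44.17 yaw -3.02 Fj [-4.11  5.01] 2.13 M [ 1.651  0.963 -0.135] g 30.0 0.527 tilt [-0.005   0.0013]
```

Call:
jog_arm --plan "-0.01 0 0 0 0 0 1;-0.01 0 0 0 0 0 1;-0.01 0 0 0 0 0 1;0 0 -0.01 0 0 0 1;0 0 -0.01 0 0 0 1;0 0 0 0 0 0 1;0 0 0 0 0 0 1;0 0 0 0 0 0 1;0 0 0 0 0 0 1;0 0 0 0 0 0 1"

```text
time_s: 17.4
tcp_pos: [0.5646, -0.1198, 0.0462]
ee_rot: [[-0.051, -0.999, 0.001], [-0.999, 0.051, -0.0], [0.0, -0.001, -1.0]]
wrist_force: [0.2, 0.0, -3.8]
gripper_width: 0.522
gripper_force: 30.0
```

```bash
python3 q.py
```

```text
t 17.4 q [ 39.47 -16.8 ] z 46.23 yaw -2.93 Fj [0.15 0.06] -3.79 M [ 0.168 -0.049 -0.032] g 30.0 0.522 tilt [ 0.0006 -0.0001]
```

The block came free and slid to about 0.5 mm from the fence, but it is 2 mm up. I'll lower it gently.

Call:
jog_arm --plan "0 0 0.03 0 0 0 1;0 0 0.03 0 0 0 1;0 0 0.02 0 0 0 1;0 0 0.01 0 0 0 1;0 0 0 0 0 0 1;0 0 0 0 0 0 1;0 0 0 0 0 0 1;0 0 0 0 0 0 1;0 0 0 0 0 0 1;0 0 0 0 0 0 1"

```text
time_s: 18.4
tcp_pos: [0.5643, -0.1197, 0.044]
ee_rot: [[-0.051, -0.999, -0.0], [-0.999, 0.051, -0.0], [0.0, 0.0, -1.0]]
wrist_force: [-2.0, -0.2, 2.5]
gripper_width: 0.523
gripper_force: 30.0
```

```bash
python3 q.py
```

```text
t 18.4 q [ 39.17 -16.78] z 44.05 yaw -2.93 Fj [-1.96 -0.26] 2.55 M [0.113 0.555 0.046] g 30.0 0.523 tilt [-0.     -0.0001]
```

Seated with about 5 N down. Now small steps towards the fence, with a slight nudge towards the stop.

Call:
jog_arm --plan "0 -0.02 0 0 0 0 1;0 -0.02 0 0 0 0 1;0 -0.02 0 0 0 0 1;0.01 0 0 0 0 0 1;0.01 0 0 0 0 0 1;0 0 0 0 0 0 1;0 0 0 0 0 0 1;0 0 0 0 0 0 1;0 0 0 0 0 0 1;0 0 0 0 0 0 1"

```text
time_s: 19.4
tcp_pos: [0.5653, -0.1198, 0.0441]
ee_rot: [[-0.051, -0.999, -0.001], [-0.999, 0.051, 0.0], [-0.0, 0.001, -1.0]]
wrist_force: [-3.7, 3.1, 5.8]
gripper_width: 0.524
gripper_force: 30.0
```

```bash
python3 q.py
```

```text
t 19.4 q [ 40.16 -16.79] z 44.07 yaw -2.94 Fj [-3.9   2.91] 5.77 M [ 0.772  1.172 -0.064] g 30.0 0.524 tilt [-0.0011  0.0005]
```

Call:
jog_arm --plan "0 -0.02 0 0 0 0 1;0 -0.02 0 0 0 0 1;0 -0.02 0 0 0 0 1;0 0 0 0 0 0 1;0 0 0 0 0 0 1;0 0 0 0 0 0 1;0 0 0 0 0 0 1;0 0 0 0 0 0 1;0 0 0 0 0 0 1;0 0 0 0 0 0 1"

```text
time_s: 20.4
tcp_pos: [0.5653, -0.1198, 0.0441]
ee_rot: [[-0.052, -0.999, -0.004], [-0.999, 0.052, 0.001], [-0.0, 0.004, -1.0]]
wrist_force: [-7.0, 4.5, 8.7]
gripper_width: 0.525
gripper_force: 30.0
```

```bash
python3 q.py
```

```text
t 20.4 q [ 40.21 -16.81] z 44.09 yaw -2.96 Fj [-7.26  4.15] 8.67 M [ 1.105  1.977 -0.008] g 30.0 0.525 tilt [-0.0041  0.0006]
```

Call:
jog_arm --plan "0 0 -0.01 0 0 0 1;0 0 -0.01 0 0 0 1;0 -0.02 0 0 0 0 1;0 -0.02 0 0 0 0 1;0 -0.02 0 0 0 0 1;0 0 0 0 0 0 1;0 0 0 0 0 0 1;0 0 0 0 0 0 1;0 0 0 0 0 0 1;0 0 0 0 0 0 1"

```text
time_s: 21.4
tcp_pos: [0.5654, -0.1198, 0.0442]
ee_rot: [[-0.052, -0.999, -0.007], [-0.999, 0.052, 0.001], [-0.0, 0.007, -1.0]]
wrist_force: [-9.8, 3.9, 9.1]
gripper_width: 0.524
gripper_force: 30.0
```

```bash
python3 q.py
```

```text
t 21.4 q [ 40.32 -16.8 ] z 44.18 yaw -2.98 Fj [-9.95  3.35] 9.08 M [ 1.309  2.501 -0.022] g 30.0 0.524 tilt [-0.0072  0.0009]
```

Call:
jog_arm --plan "0 0 -0.01 0 0 0 1;0 0 -0.01 0 0 0 1;0 0 -0.01 0 0 0 1;0 -0.02 0 0 0 0 1;0 -0.02 0 0 0 0 1;0 0 0 0 0 0 1;0 0 0 0 0 0 1;0 0 0 0 0 0 1;0 0 0 0 0 0 1;0 0 0 0 0 0 1"

```text
time_s: 22.4
tcp_pos: [0.5654, -0.1198, 0.0442]
ee_rot: [[-0.052, -0.999, -0.009], [-0.999, 0.052, 0.001], [-0.001, 0.009, -1.0]]
wrist_force: [-9.8, 4.0, 7.0]
gripper_width: 0.527
gripper_force: 30.0
```

```bash
python3 q.py; python3 - <<'E'
from station import r
from h import *
c=r.get_calibration("wrist");p,d=r.capture("wrist");cv2.imwrite("pics/w6.png",p[:,:,::-1])
W=cloud(c,d).reshape(-1,3)
a=np.radians(-2.9);R=np.array([[np.cos(a),-np.sin(a)],[np.sin(a),np.cos(a)]])
q=(W[:,:2]-[.526,-.101])@R*1e3;z=W[:,2]*1e3;n=(abs(q)<150).all(1)
for zl,zh in((19,24),(28.5,31.5),(35.5,39)):
    for y in range(-60,-40,4):
        k=n&(z>zl)&(z<zh)&(abs(q[:,1]-y)<2)&(q[:,0]>10)&(q[:,0]<100)
        if k.sum()>3:print((zl,zh),y,"x",q[k,0].min().round(1),q[k,0].max().round(1),k.sum(),"count 59-64:",(k&(q[:,0]>60)&(q[:,0]<66)).sum())
E
```

```text
t 22.4 q [ 40.32 -16.81] z 44.21 yaw -3.0 Fj [-10.     3.53] 7.02 M [1.274 2.753 0.017] g 30.0 0.527 tilt [-0.0095  0.0011]
(19, 24) -60 x 10.2 15.9 43 count 59-64: 0
(19, 24) -56 x 10.1 15.9 76 count 59-64: 0
(19, 24) -52 x 10.0 15.7 74 count 59-64: 0
(19, 24) -48 x 10.2 15.6 71 count 59-64: 0
(19, 24) -44 x 10.1 15.9 67 count 59-64: 0
(28.5, 31.5) -60 x 17.4 63.0 570 count 59-64: 36
(28.5, 31.5) -56 x 17.2 63.0 608 count 59-64: 41
(28.5, 31.5) -52 x 17.2 63.1 626 count 59-64: 43
(28.5, 31.5) -48 x 17.1 63.1 609 count 59-64: 42
(28.5, 31.5) -44 x 16.9 63.0 299 count 59-64: 22
(35.5, 39) -60 x 62.5 99.9 531 count 59-64: 46
(35.5, 39) -56 x 63.2 100.0 526 count 59-64: 42
(35.5, 39) -52 x 63.0 100.0 535 count 59-64: 45
(35.5, 39) -48 x 63.1 100.0 513 count 59-64: 43
(35.5, 39) -44 x 17.4 100.0 672 count 59-64: 48
```

View pics/w6.png

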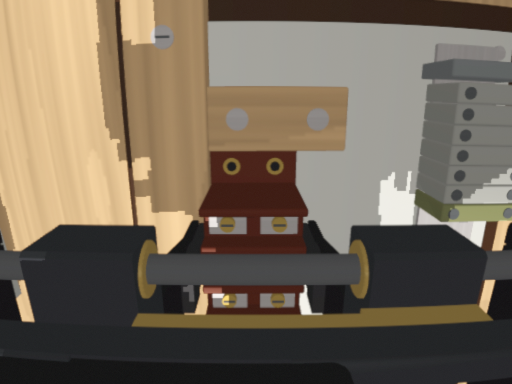

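No panel is visible between the block and the fence now, so it is flush (foot edge and fence both at x ≈ 63) and the foot is on the stop at (253,150). I'll add a little push to allow for friction, then hold.

Call:
jog_arm --plan "0 -0.02 0 0 0 0 1;0 -0.02 0 0 0 0 1;0 0 -0.01 0 0 0 1;0 0 0 0 0 0 1;0 0 0 0 0 0 1;0 0 0 0 0 0 1;0 0 0 0 0 0 1;0 0 0 0 0 0 1;0 0 0 0 0 0 1;0 0 0 0 0 0 1"

```text
time_s: 23.45
tcp_pos: [0.5655, -0.1198, 0.0443]
ee_rot: [[-0.053, -0.999, -0.011], [-0.999, 0.053, 0.001], [-0.001, 0.012, -1.0]]
wrist_force: [-11.5, 4.3, 8.7]
gripper_width: 0.523
gripper_force: 30.0
```

```bash
python3 q.py
```

```text
t 23.45 q [ 40.39 -16.81] z 44.29 yaw -3.02 Fj [-11.67   3.71] 8.7 M [1.442 3.189 0.028] g 30.0 0.523 tilt [-0.0115  0.0012]
```

Call:
jog_arm --plan "0 0 0 0 0 0 1;0 0 0 0 0 0 1;0 0 0 0 0 0 1;0 0 0 0 0 0 1;0 0 0 0 0 0 1;0 0 0 0 0 0 1;0 0 0 0 0 0 1;0 0 0 0 0 0 1;0 0 0 0 0 0 1;0 0 0 0 0 0 1"

```text
time_s: 24.45
tcp_pos: [0.5655, -0.1198, 0.0443]
ee_rot: [[-0.053, -0.999, -0.011], [-0.999, 0.053, 0.001], [-0.001, 0.012, -1.0]]
wrist_force: [-10.5, 4.3, 7.5]
gripper_width: 0.525
gripper_force: 30.0
```

Call:
jog_arm --plan "0 0 0 0 0 0 1;0 0 0 0 0 0 1;0 0 0 0 0 0 1;0 0 0 0 0 0 1;0 0 0 0 0 0 1;0 0 0 0 0 0 1;0 0 0 0 0 0 1;0 0 0 0 0 0 1;0 0 0 0 0 0 1;0 0 0 0 0 0 1"

```text
time_s: 25.45
tcp_pos: [0.5655, -0.1198, 0.0443]
ee_rot: [[-0.053, -0.999, -0.012], [-0.999, 0.053, 0.001], [-0.001, 0.012, -1.0]]
wrist_force: [-10.2, 4.0, 8.2]
gripper_width: 0.527
gripper_force: 30.0
```

Call:
jog_arm --plan "0 0 0 0 0 0 1;0 0 0 0 0 0 1;0 0 0 0 0 0 1;0 0 0 0 0 0 1;0 0 0 0 0 0 1;0 0 0 0 0 0 1;0 0 0 0 0 0 1;0 0 0 0 0 0 1;0 0 0 0 0 0 1;0 0 0 0 0 0 1"

```text
time_s: 26.45
tcp_pos: [0.5655, -0.1198, 0.0443]
ee_rot: [[-0.053, -0.999, -0.012], [-0.999, 0.053, 0.001], [-0.001, 0.012, -1.0]]
wrist_force: [-10.9, 4.1, 7.4]
gripper_width: 0.524
gripper_force: 30.0
```

Call:
jog_arm --plan "0 0 0 0 0 0 1;0 0 0 0 0 0 1;0 0 0 0 0 0 1;0 0 0 0 0 0 1;0 0 0 0 0 0 1;0 0 0 0 0 0 1;0 0 0 0 0 0 1;0 0 0 0 0 0 1;0 0 0 0 0 0 1;0 0 0 0 0 0 1"

```text
time_s: 27.45
tcp_pos: [0.5655, -0.1198, 0.0443]
ee_rot: [[-0.053, -0.999, -0.012], [-0.999, 0.053, 0.001], [-0.001, 0.012, -1.0]]
wrist_force: [-11.2, 3.9, 9.5]
gripper_width: 0.525
gripper_force: 30.0
```

```bash
python3 q.py
```

```text
t 27.45 q [ 40.36 -16.82] z 44.28 yaw -3.02 Fj [-11.36   3.37] 9.47 M [1.423 3.11  0.072] g 30.0 0.525 tilt [-0.0115  0.0012]
```

```bash
python3 -c "
from station import r
print(r.finish_job())"
```

```text
the job is handed in; nothing more can be done
None
```

I handed the job in with the block gripped, seated in the corner and pushed steadily towards the fence for four seconds. The wrist sensor read about 11 N, so I estimate 7–11 N at the fence after friction. The judge returned no result.

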